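# Pin the gluing jig and hold a photo-frame corner square

## Robot

A 7-joint arm with a two-finger parallel gripper is mounted at the origin on the work surface. World frame = base frame: x ahead of the robot, y to its left, z up, the work surface at z = 0. Lengths are in mm, angles in rad, forces in N, time in s.
With the tool pointing down it reaches from about 425 to 825 mm from the base axis. Payload 3.6 kg.
Tool frame: the origin (TCP) lies midway between the tips of the shut fingers; the grasp point (between the pads) lies ctrl.grasp_offset behind it (ctrl.grasp_offset is the distance from the TCP to the grasp point, in mm); z points along the fingers, y is the direction in which the jaws open and shut (so a half turn about z gives the same grasp; the last joint's range is limited). The gripper opens to 85 mm and grips with 20 to 120 N. Pads are 22 mm wide; open, the fingers measure 114 mm over their backs; the gripper's body (76 mm by 85 mm) begins 54 mm behind the grasp point. The pads swing forward as they close: fully open they stand 13 mm farther back than shut.
Start: joints at [-1.169, 0.615, -0.013, 1.423, 0.008, 1.103, -0.04], TCP at [270.221, 591.137, 231.297] pointing down, gripper open.
Joint ranges: [-3.12, 3.12], [-0.3, 2.06], [-1.34, 1.32], [0.26, 2.42], [-1.36, 4.5], [0.01, 1.98], [-2.84, 2.84]. Speed limits (rad/s): [2.79, 2.79, 3.14, 3.14, 3.14, 3.14, 3.14].

## Interface

Orientations are given as a rotation vector (axis times angle).
In Python, from station import ctrl gives the robot as it stands. The module is installed in compiled form; this text tells all that it offers.
- The arm moves only by the tool servo_tool, never from a script. Its argument "plan" is a list of rows, each an object of numbers: "dx", "dy", "dz": the shift along the tool's x, y, z each as a share of 800 mm, from -1 to 1; "turn": the turn about the tool's z as a share of pi rad, from -1 to 1; "jaw": the opening, from -1 (shut) to 1 (fully open). A call has 1 to 5 rows; each row is the pose to reach, as a shift and turn from the pose commanded when the call began, along the tool's axes at that moment, turning the shorter way round; what a row does not reach only later rows make up. A row lasts 1/10 s, in which the tool goes at most 50 mm and 8.59 degrees, less where a joint would pass 70% of its speed; a pose out of reach is approached as far as the arm can. A call with a number of a shift or a turn outside -1 to 1 is refused whole. A call with a gripper value outside its range is refused whole. The fingers move at their own pace and stop on an object; "force" is the grip in N (left out, the last holds). Time passes only in rows, so rows that repeat a pose let the fingers close. It gives the time, the measured TCP pose, the force and the opening at its end, in the units of the state.
- ctrl.state(): the state, without advancing time (a new reading comes with each control period).
- ctrl.grab_frame(name): name is "scene" or "top" or "wrist"; returns (picture, depth): 384x512x3 uint8, red, green, blue; 384x512 float32, mm along the optical axis (not along the pixel's ray), 0 where there is no reading.
- ctrl.calibration(name): a dict with "fx", "fy", "cx", "cy" (pixels), "view" (4x4, takes a point from world to camera coordinates). Camera axes: x right, y down, z forward; pixel columns grow to the right and rows downward; lengths in mm; the calibration is good to about 2 mm. A picture is of the moment at which its call begins: read the wrist's pose just before it. calibration takes no time and is no camera call; for the wrist camera it gives the pose at the moment of the call.
- ctrl.finish_job(): hands the job in, once; it reports no verdict.
The state is a dict: "time_s": time; "joints": joint angles; "qvel": joint speeds; "tau": joint torques, N m; "ee_pos": TCP position; "ee_rot": TCP orientation; "contact_force": force on the tool from outside, world axes, zero at the start; "wrist_torque": the same for the moment, N m; "opening": opening from 0.0 (shut) to 1.0 (fully open).
Only numpy, scipy, OpenCV 4.12 (cv2) and the standard library are available. Lean on these libraries where they do the work, as an engineer would, in place of code of your own. Each camera call takes 0.05 s, during which the arm holds its last target. There are 200 camera calls.

## Task

Lock the sliding rail of the frame-gluing jig: drop the loose pin from its stand fully home through the hole in the rail's metal tongue and the board below. Then pick up the carpenter's square and press it, lying flat, into the frame's corner until its outer faces are flush with the rail and the sprung side strip. Finish still gripping it and pushing gently on both, so that the corner is held square; do not let go.

Things in the scene. Friction and masses are not known exactly. Their poses are not given: they have to be found in the camera images.
- jig: jig fixed to the table: plywood board 22 mm thick (top at z = 22 mm), covering x -35 to 165, y -90 to 160 mm in its own frame. Origin at table height under the frame's inside corner; +x runs along the rail's inner face, +y where the side strip's inner face should be, z up. The square goes inside the corner, on the +x +y side
- rail: wooden frame rail on the board, same frame as the jig at the start: x 0 to 150, y -25 to 0 mm (inner face y = 0), top at z = 42 mm. An aluminium tongue, x 40 to 100, y -85 to -25 mm, top at z = 32 mm, belongs to it, between two guide blocks as high. Unpinned it slides along the jig's -y, up to 40 mm, at a push of about 2 N
- stile: side strip of the frame, wood, 138 mm long, 25 mm wide, top at z = 42 mm, hinged at the jig's origin. Its y runs along it, its inner face is x = 0 of its frame. A spring leans it 0.16 rad inwards (free end towards the jig's +x); about 3 N at the end swings it out. Square when its y is parallel to the jig's; a stop 0.03 rad beyond; springs back when let go
- pin_hole (a point): centre of the 12 mm hole's mouth in the tongue's top, 32 mm above the table, at x 70, y -60 mm of the jig's frame, 35 mm from the rail's side. The vertical hole goes through tongue (10 mm) and board (22 mm), in line while the rail has not slid
- pin_grip (a point): middle of the pin's wooden knob (16 mm diameter, 44 mm tall); z along the pin, tip to knob. Below it a steel collar 26 mm across, 4 mm thick, its underside 26 mm below this point, and a 10 mm shank with chamfered tip, 28 mm long. Home, the collar rests on the tongue: this point is 26 mm above pin_hole. Starts upright in the stand, collar on its top
- stand: wooden pin stand, fixed: block 50 x 50 mm, 40 mm high, with a 13 mm hole 34 mm deep holding the pin; origin at the centre of its underside
- square_grip (a point): grip point, mid-handle, 37 mm above the underside of the square (aluminium L, 14 mm thick, legs 24 wide and 120 mm long along its +x and +y; outer faces look to -x and -y, 45 mm from this point). Upright wooden handle on a diagonal brace: 60 mm long along the (1,-1) diagonal, 16 mm thick along (1,1) (grasp across this), 14 to 54 mm above the underside
- square_heel (a point): outer corner of the square, on its underside: 45 mm along its -x and -y from the grip point and 37 mm lower. When home it is at the jig's inside corner, on or just above the board's top (z = 22 mm)
- square: the whole square, about 0.22 kg (varies), starting flat on the table; origin 37 mm below square_grip, same axes; in the corner its axes are parallel to the jig's
Not all that is in view belongs to the job. What is shaped like the square but red is not meant.

How it is judged:
By the outcome, as a careful person would: the job done as asked, in the order asked, and still so for the second after the job is handed in, while the arm keeps its last pose, push and grip.
It also fails if it takes over 58 s, if anything falls off the work surface, if the arm or the gripper's body presses on something with over 40 N, if the wrist force passes 120 N, or if a joint passes its speed limit or range.

## Working session

There is one attempt and no reset: what is moved stays moved. The work goes in short steps, Python scripts to look and compute and a tool call to move; the robot and the scene stay as the last step left them, time stands still between calls to the robot, and variables do not carry over. Pictures are saved under pics/ and viewed, about 8 in all and at most 12, crops included, and the job is handed in when it is done.

Besides the shell and the picture viewer there is one more tool, called after "Request:" as name(argument=value, ...) on one line, values as JSON. servo_tool: Moves the arm, as the interface text tells. Shift numbers are shares of 800 mm and turn numbers shares of pi rad, none past 1 either way. Its arguments: {"type":"object","properties":{"plan":{"type":"array"},"force":{"type":"number"}},"required":["plan"]}

```bash
mkdir -p pics
cat > h.py <<'E'
import numpy as np, cv2
from station import ctrl
from scipy.spatial.transform import Rotation as R
def grab(n,f):
    c=ctrl.calibration(n); p,d=ctrl.grab_frame(n); np.savez(f'{f}.npz',p=p,d=d,v=c['view'],k=[c['fx'],c['fy'],c['cx'],c['cy']])
    cv2.imwrite(f'pics/{f}.png',p[:,:,::-1]); return p,d
def load(f): return np.load(f'{f}.npz')
def px(f,u,v,z=None):
    """pixel->world, by depth or on plane z"""
    s=load(f); fx,fy,cx,cy=s['k']; V=np.linalg.inv(s['v'])
    r=np.array([(u-cx)/fx,(v-cy)/fy,1.])
    if z is None:
        return V[:3,:3]@(r*s['d'][int(round(v)),int(round(u))])+V[:3,3]
    w=V[:3,:3]@r; return V[:3,3]+w*(z-V[2,3])/w[2]
def proj(f,P):
    s=load(f); fx,fy,cx,cy=s['k']; q=s['v'][:3,:3]@np.array(P,float)+s['v'][:3,3]; return np.array([fx*q[0]/q[2]+cx,fy*q[1]/q[2]+cy])
def st():
    s=ctrl.state(); r=R.from_rotvec(s['ee_rot']); print('t',s['time_s'],'pos',np.round(s['ee_pos'],1),'F',np.round(s['contact_force'],1),'op',round(s['opening'],3),'q',np.round(s['joints'],2)); print(np.round(r.as_matrix(),3).tolist()); return s,r
def crop(f,u0,v0,w,h,k,out):
    p=load(f)['p'][v0:v0+h,u0:u0+w,::-1]; cv2.imwrite(f'pics/{out}.png',cv2.resize(p,None,fx=k,fy=k,interpolation=cv2.INTER_CUBIC))
E
python3 - <<'E'
from h import *
st(); print(ctrl.grasp_offset)
grab('top','top0'); grab('scene','sc0')
a=cv2.imread('pics/top0.png')
crop('top0',0,0,512,384,1.55,'top0b')
for f in('top0',): print(load(f)['k'],load(f)['v'].round(3).tolist())
E
```

```text
t 0.0 pos [269.9 590.5 230.1] F [ 0.7 -0.   0.1] op 1.003 q [-1.17  0.62 -0.01  1.42  0.01  1.1  -0.04]
[[-0.91, 0.416, -0.001], [0.416, 0.91, -0.002], [-0.0, -0.003, -1.0]]
18.700000000000003
[414.73328689 414.73328689 262.45012047 196.68831353] [[-0.01, -1.0, 0.01, -230.861], [-0.995, 0.009, -0.097, 454.046], [0.097, -0.011, -0.995, 1219.234], [0.0, 0.0, 0.0, 1.0]]
```

View pics/top0b.png

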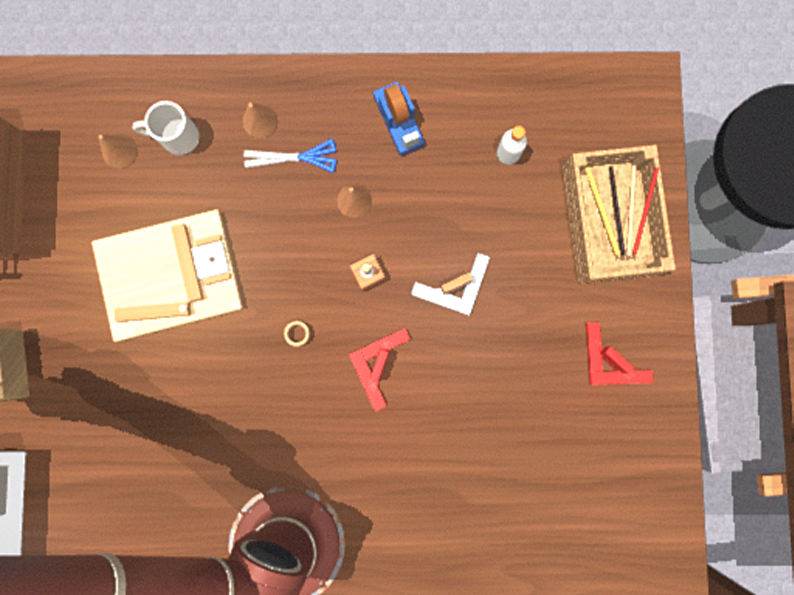

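The view shows the jig on the left (corner near (187,303) in this 1.55x picture), the pin stand at (368,270), and the silver square with its heel at (470,313). Two red decoy squares are also in view.

Run:
```python
from h import *
k=1.55
def P(u,v,z): return px('top0',u/k,v/k,z).round(1)
for n,u,v,z in [('board1',93,241,22),('b2',218,210,22),('b3',242,305,22),('b4',113,340,22),('hole',212,259,32),('pin',367,268,84),('heel',470,314,14),('legA',413,290,14),('legB',484,254,14),('grip',457,284,54)]: print(n,P(u,v,z))
crop('top0',55,125,110,100,7,'j'); crop('top0',220,155,110,55,7,'s')
```

```text
board1 [582.3 373.4  22. ]
b2 [641.8 132.2  22. ]
b3 [454.6  82.7  22. ]
b4 [389.5 328.2  22. ]
hole [543.2 139.2  32. ]
pin [ 514.9 -161.9   84. ]
heel [ 433.6 -358.2   14. ]
legA [ 481.7 -247.8   14. ]
legB [ 551.6 -388.1   14. ]
grip [ 487.5 -330.4   54. ]
```

View pics/j.png

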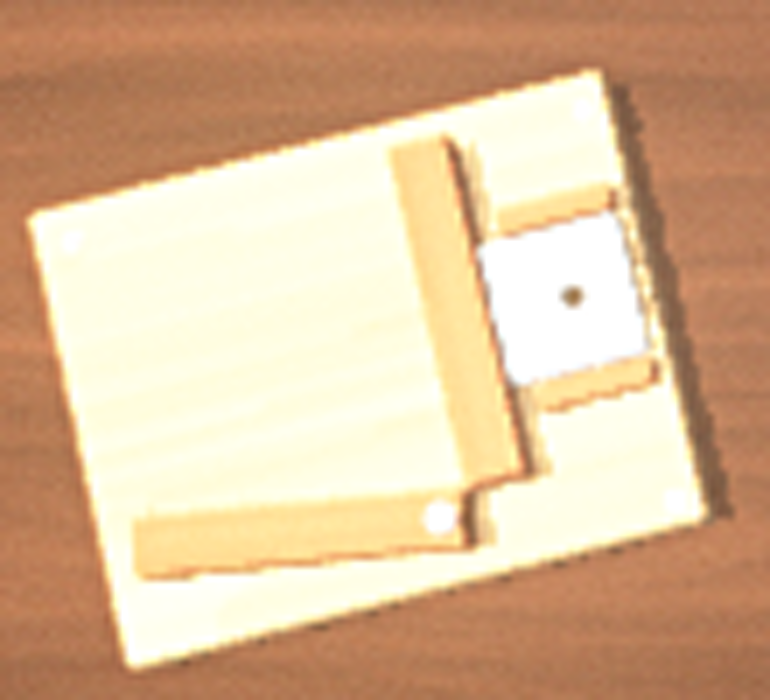

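View pics/s.png

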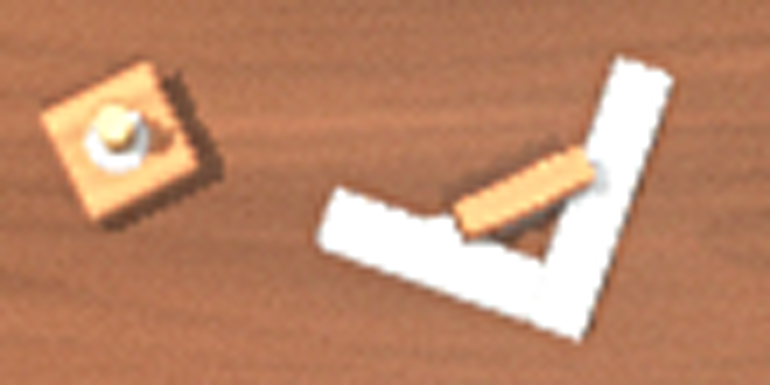

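```bash
cat >> h.py <<'E'
def fit(A,B):
    A=np.array(A,float)[:,:2];B=np.array(B,float)[:,:2];a=A-A.mean(0);b=B-B.mean(0)
    th=np.arctan2((a[:,0]*b[:,1]-a[:,1]*b[:,0]).sum(),(a*b).sum());M=np.array([[np.cos(th),-np.sin(th)],[np.sin(th),np.cos(th)]])
    t=B.mean(0)-M@A.mean(0); print('yaw',th.round(4),'deg',np.degrees(th).round(2),'t',t.round(1),'res',(A@M.T+t-B).round(1).tolist()); return th,M,t
E
python3 - <<'E'
from h import *
J=lambda u,v,z: px('top0',55+(u+.5)/7-.5,125+(v+.5)/7-.5,z)
S=lambda u,v,z: px('top0',220+(u+.5)/7-.5,155+(v+.5)/7-.5,z)
th,M,t=fit([(165,160),(165,-90),(-35,-90),(-35,160),(70,-60)],[J(33,215,22),J(603,70,22),J(708,520,22),J(133,668,22),J(572,297,32)])
print('hole',M@[70,-60]+t,'corner',t, 'railtop ends',[((J(u,v,42)[:2]-t)@M).round(1) for u,v in [(390,152),(450,138),(527,472),(468,485)]])
th,M,t=fit([(0,0),(0,120),(120,0),(24,120)],[S(582,340,14),S(317,240,14),S(672,78,14),S(338,188,14)])
print('sq grip',M@[45,45]+t,'handle',S(526,193,54))
print('pin top',S(118,112,88),'stand',np.mean([S(*c,40) for c in [(40,118),(150,62),(198,160),(98,222)]],0), 'standyaw',np.degrees(np.arctan2(*(S(150,62,40)-S(40,118,40))[1::-1])))
s,r=st()
E
```

```text
yaw 0.2461 deg 14.1 t [461.3 180.1] res [[-0.6, -0.2], [-1.4, 0.9], [0.9, 0.4], [0.8, 0.5], [0.3, -1.7]]
hole [543.79950565 138.9240547 ] corner [461.29045335 180.06109747] railtop ends [array([ 1.479e+02, -1.000e-01]), array([147.4, -26.1]), array([ -0.1, -25.7]), array([ 0.8, -0.5])]
yaw -0.3645 deg -20.89 t [ 433.2 -355.7] res [[1.3, 0.9], [-0.3, -0.7], [-0.5, -0.4], [-0.5, 0.1]]
sq grip [ 491.33542508 -329.70631   ] handle [ 490.73452471 -330.06209234   54.        ]
pin top [ 521.04009672 -161.11635421   88.        ] stand [ 516.62240627 -160.05877863   40.        ] standyaw -63.16864971462668
t 0.1 pos [270.  590.5 230.2] F [0.2 0.3 0.3] op 0.999 q [-1.17  0.62 -0.01  1.42  0.01  1.1  -0.04]
[[-0.91, 0.416, -0.001], [0.416, 0.91, -0.002], [-0.0, -0.002, -1.0]]
```

```bash
cat >> h.py <<'E'
def go(x,y,z,yaw=None):
    """shares to bring the TCP to x,y,z with tool y at world yaw (deg, mod 180)"""
    s,r=st(); m=r.as_matrix(); m0=m
    ya=np.degrees(np.arctan2(m[1,1],m[0,1]))
    d=m0.T@(np.array([x,y,z])-s['ee_pos'])/800
    t=0 if yaw is None else -(((yaw-ya)+90)%180-90)/180
    print('GO',d.round(4),'turn',round(t,4),'yaw now',ya.round(2))
E
python3 -c "
from h import *
go(530,150,260,14.1)"
```

```text
t 0.1 pos [270.  590.5 230.2] F [0.2 0.3 0.3] op 0.999 q [-1.17  0.62 -0.01  1.42  0.01  1.1  -0.04]
[[-0.91, 0.416, -0.001], [0.416, 0.91, -0.002], [-0.0, -0.002, -1.0]]
GO [-0.5245 -0.3658 -0.0363] turn 0.2852 yaw now 65.44
```

Request:
servo_tool(plan=[{"dx": -0.5245, "dy": -0.3658, "dz": -0.0363, "turn": 0.285}, {"dx": -0.5245, "dy": -0.3658, "dz": -0.0363, "turn": 0.285}, {"dx": -0.5245, "dy": -0.3658, "dz": -0.0363, "turn": 0.285}, {"dx": -0.5245, "dy": -0.3658, "dz": -0.0363, "turn": 0.285}, {"dx": -0.5245, "dy": -0.3658, "dz": -0.0363, "turn": 0.285}])

```text
validation failed for argument at $.pl...
```

```bash
python3 -c "
from h import *
go(530,150,260,14.1)"
```

```text
t 0.1 pos [270.  590.5 230.2] F [0.2 0.3 0.3] op 0.999 q [-1.17  0.62 -0.01  1.42  0.01  1.1  -0.04]
[[-0.91, 0.416, -0.001], [0.416, 0.91, -0.002], [-0.0, -0.002, -1.0]]
GO [-0.5245 -0.3658 -0.0363] turn 0.2852 yaw now 65.44
```

Request:
servo_tool(plan=[{"dx": -0.525, "dy": -0.366, "dz": -0.036, "turn": 0.285, "jaw": 1}, {"dx": -0.525, "dy": -0.366, "dz": -0.036, "turn": 0.285, "jaw": 1}, {"dx": -0.525, "dy": -0.366, "dz": -0.036, "turn": 0.285, "jaw": 1}, {"dx": -0.525, "dy": -0.366, "dz": -0.036, "turn": 0.285, "jaw": 1}, {"dx": -0.525, "dy": -0.366, "dz": -0.036, "turn": 0.285, "jaw": 1}])

```text
time_s: 0.6
ee_pos: [397.6, 374.2, 245.2]
ee_rot: [-1.754, -2.606, 0.001]
contact_force: [0.3, 0.4, -0.7]
opening: 1.0
```

```bash
python3 -c "
from h import *
go(530,150,260,14.1)"
```

```text
t 0.6 pos [397.6 374.2 245.2] F [ 0.3  0.4 -0.7] op 1.0 q [-0.93  0.44  0.2   1.71 -0.1   1.   -0.3 ]
[[-0.376, 0.926, -0.0], [0.926, 0.376, -0.0], [-0.0, -0.001, -1.0]]
GO [-0.3219  0.0478 -0.0185] turn 0.0445 yaw now 22.12
```

Request:
servo_tool(plan=[{"dx": -0.322, "dy": 0.048, "dz": -0.018, "turn": 0.044, "jaw": 1}, {"dx": -0.322, "dy": 0.048, "dz": -0.018, "turn": 0.044, "jaw": 1}, {"dx": -0.322, "dy": 0.048, "dz": -0.018, "turn": 0.044, "jaw": 1}, {"dx": -0.322, "dy": 0.048, "dz": -0.018, "turn": 0.044, "jaw": 1}, {"dx": -0.322, "dy": 0.048, "dz": -0.018, "turn": 0.044, "jaw": 1}])

```text
time_s: 1.1
ee_pos: [525.8, 160.3, 259.0]
ee_rot: [-1.922, -2.485, 0.001]
contact_force: [0.1, -0.4, 0.7]
opening: 1.006
```

```bash
python3 -c "
from h import *
go(480,-160,170,14.1)
grab('wrist','w0'); crop('w0',0,0,512,384,1.5,'w0b')
print([proj('w0',p).round(0) for p in [(543.8,138.9,32),(461.3,180,42)]])"
```

```text
t 1.1 pos [525.8 160.3 259. ] F [ 0.1 -0.4  0.7] op 1.006 q [-0.52  0.44  0.28  1.68 -0.14  1.04  0.06]
[[-0.251, 0.968, -0.001], [0.968, 0.251, 0.0], [0.0, -0.001, -1.0]]
GO [-0.3732 -0.1561  0.1113] turn 0.0026 yaw now 14.56
[array([264., 184.]), array([212., 141.])]
```

View pics/w0b.png

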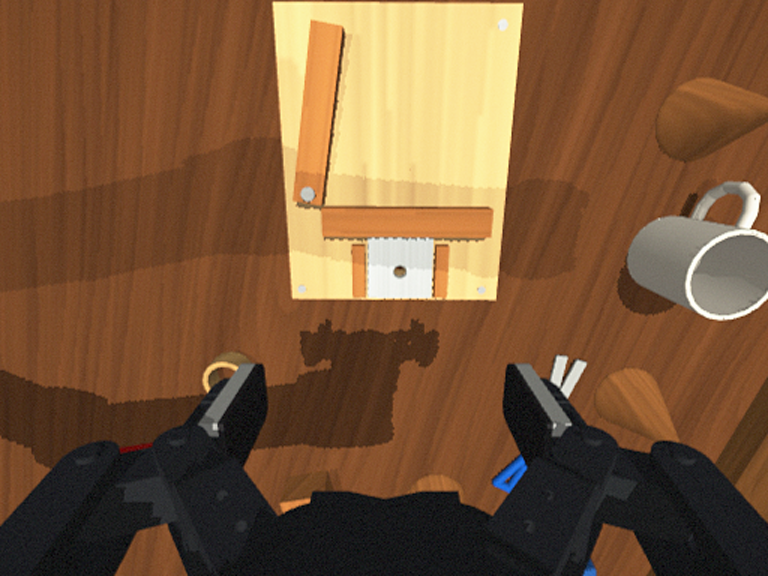

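The jig is well in view: hole at (400,271), the rail's inner edge running from (322,207) to (491,208), and board corners at (274,2), (522,3), (497,299) and (292,299).

```bash
python3 -c "
from h import *
W=lambda u,v,z: px('w0',(u+.5)/1.5-.5,(v+.5)/1.5-.5,z)
th,M,t=fit([(165,160),(165,-90),(-35,-90),(-35,160),(70,-60),(0,0),(150,0),(150,-25)],[W(522,3,22),W(497,299,22),W(292,299,22),W(274,2,22),W(400,271,32),W(322,207,42),W(491,208,42),W(492,237,42)])
print(W(400,271,32),M@[70,-60]+t)
"
```

```text
yaw 0.2507 deg 14.36 t [463.2 184. ] res [[0.6, 0.7], [-0.8, -0.3], [0.2, 0.7], [-1.5, 0.2], [0.4, -0.7], [-0.7, -0.8], [2.4, 0.3], [-0.6, -0.1]]
[545.56326713 144.00335111  32.        ] [545.93097942 143.26393657]
```

Request:
servo_tool(plan=[{"dx": -0.34, "dy": -0.12, "dz": 0.05, "turn": 0.002, "jaw": 0.4}, {"dx": -0.34, "dy": -0.12, "dz": 0.05, "turn": 0.002, "jaw": 0.4}, {"dx": -0.34, "dy": -0.12, "dz": 0.05, "turn": 0.002, "jaw": 0.4}, {"dx": -0.34, "dy": -0.12, "dz": 0.05, "turn": 0.002, "jaw": 0.4}, {"dx": -0.34, "dy": -0.12, "dz": 0.05, "turn": 0.002, "jaw": 0.4}])

```text
time_s: 1.65
ee_pos: [503.6, -86.1, 224.3]
ee_rot: [-1.929, -2.479, 0.0]
contact_force: [1.2, 0.4, 0.1]
opening: 0.697
```

```bash
python3 -c "
from h import *
go(518,-161,150,14.1)
grab('wrist','w1')
u,v=proj('w1',(518,-161,88)).astype(int);print(u,v,u-50,v-60)
crop('w1',max(u-100,0),max(v-75,0),200,150,4,'w1b');print(max(u-100,0),max(v-75,0))"
```

```text
t 1.65 pos [503.6 -86.1 224.3] F [1.2 0.4 0.1] op 0.697 q [-0.09  0.42  0.31  1.84 -0.16  0.91  0.54]
[[-0.246, 0.969, -0.0], [0.969, 0.246, 0.0], [0.0, -0.0, -1.0]]
GO [-0.0952 -0.0056  0.0929] turn 0.0006 yaw now 14.21
251 247 201 187
151 172
```

View pics/w1b.png

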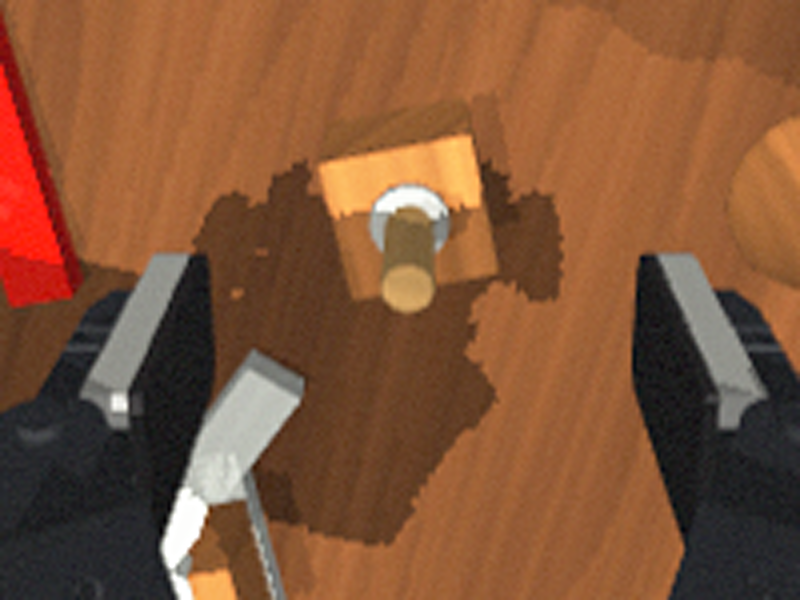

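The knob top is centred at (408,288) in the crop and the collar at about (410,222). The stand's top corners are (318,165), (470,137), (497,272) and (355,298).

```bash
python3 -c "
from h import *
W=lambda u,v,z: px('w1',151+(u+.5)/4-.5,172+(v+.5)/4-.5,z)
print(W(408,288,88),W(410,222,44),np.mean([W(*c,40) for c in [(318,165),(470,137),(497,272),(355,298)]],0))
go(518,-158,100,14.4)"
```

```text
[ 517.78130164 -155.84721228   88.        ] [ 517.7575587  -155.48488071   44.        ] [ 517.94051366 -156.37728259   40.        ]
t 1.7 pos [500.9 -98.3 223.9] F [-1.7 -7.1  1.1] op 0.698 q [-0.08  0.42  0.33  1.84 -0.16  0.91  0.55]
[[-0.23, 0.973, -0.003], [0.973, 0.23, -0.009], [-0.008, -0.005, -1.0]]
GO [-0.0762  0.0043  0.1555] turn -0.0061 yaw now 13.3
```

Request:
servo_tool(plan=[{"dx": -0.076, "dy": 0.004, "dz": 0.09, "turn": -0.006, "jaw": 0.2}, {"dx": -0.076, "dy": 0.004, "dz": 0.09, "turn": -0.006, "jaw": 0.2}, {"dx": -0.076, "dy": 0.004, "dz": 0.09, "turn": -0.006, "jaw": 0.2}, {"dx": -0.076, "dy": 0.004, "dz": 0.09, "turn": -0.006, "jaw": 0.2}, {"dx": -0.076, "dy": 0.004, "dz": 0.09, "turn": -0.006, "jaw": 0.2}])

```text
time_s: 2.2
ee_pos: [522.9, -141.4, 153.5]
ee_rot: [1.904, 2.498, 0.002]
contact_force: [0.8, 0.7, 1.4]
opening: 0.601
```

```bash
python3 -c "
from h import *
go(518,-158,50,14.3)
grab('wrist','w2')
for P in [(518,-156,88),(518,-160,88)]: print(proj('w2',P))
u,v=proj('w2',(518,-158,88)).astype(int)
crop('w2',max(u-100,0),max(v-75,0),200,150,4,'w2b');print(max(u-100,0),max(v-75,0))"
```

```text
t 2.2 pos [ 522.9 -141.4  153.5] F [0.8 0.7 1.4] op 0.601 q [ 0.04  0.55  0.28  1.84 -0.21  0.78  0.7 ]
[[-0.265, 0.964, 0.001], [0.964, 0.265, 0.001], [0.0, 0.001, -1.0]]
GO [-0.0185 -0.0116  0.1294] turn 0.0059 yaw now 15.37
[244.83071943 221.36080793]
[243.61555796 225.63461077]
144 148
```

View pics/w2b.png

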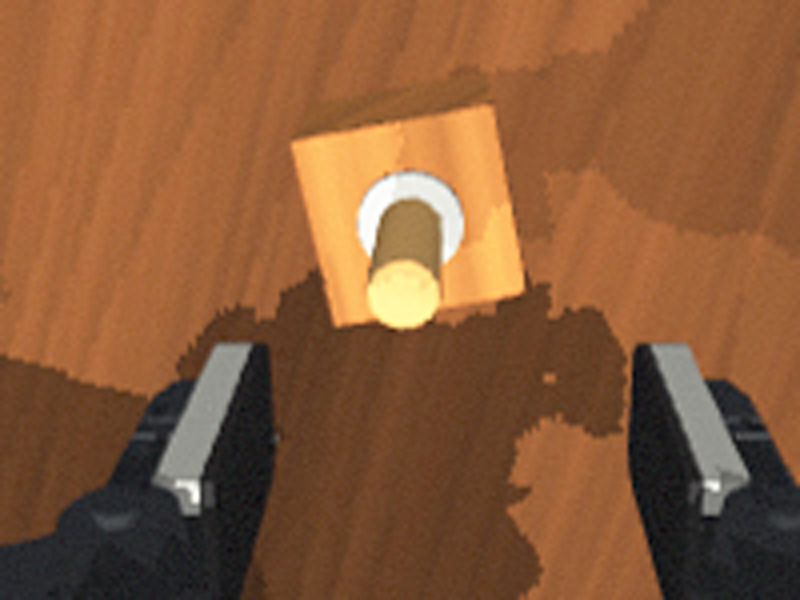

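```bash
python3 -c "
from h import *
go(518,-156,51,14.3)"
```

```text
t 2.25 pos [ 523.1 -141.3  153.9] F [ 0.6 -0.2 -1.2] op 0.605 q [ 0.04  0.55  0.28  1.84 -0.21  0.77  0.7 ]
[[-0.265, 0.964, 0.002], [0.964, 0.265, 0.001], [-0.0, 0.002, -1.0]]
GO [-0.0161 -0.0113  0.1286] turn 0.0061 yaw now 15.4
```

Request:
servo_tool(plan=[{"dx": -0.016, "dy": -0.011, "dz": 0.0, "turn": 0.006, "jaw": 0.1}, {"dx": -0.016, "dy": -0.011, "dz": 0.05, "turn": 0.006, "jaw": 0.1}, {"dx": -0.016, "dy": -0.011, "dz": 0.1, "turn": 0.006, "jaw": 0.1}, {"dx": -0.016, "dy": -0.011, "dz": 0.1285, "turn": 0.006, "jaw": 0.1}, {"dx": -0.016, "dy": -0.011, "dz": 0.1285, "turn": 0.006, "jaw": 0.1}])

```text
time_s: 2.75
ee_pos: [514.9, -157.3, 48.0]
ee_rot: [-1.928, -2.474, 0.004]
contact_force: [0.1, 0.2, -0.2]
opening: 0.548
```

Request:
servo_tool(plan=[{"dx": 0, "dy": 0, "dz": 0, "turn": 0, "jaw": 0.1}])

```text
time_s: 2.85
ee_pos: [517.6, -158.2, 51.0]
ee_rot: [1.93, 2.477, 0.0]
contact_force: [1.1, 0.6, 0.4]
opening: 0.557
```

```bash
python3 -c "
from h import *
go(518,-156,51,14.3)"
```

```text
t 2.85 pos [ 517.6 -158.2   51. ] F [1.1 0.6 0.4] op 0.557 q [ 0.12  0.71  0.22  1.92 -0.28  0.54  0.77]
[[-0.244, 0.97, 0.001], [0.97, 0.244, -0.001], [-0.001, 0.001, -1.0]]
GO [ 0.0026  0.0012 -0.    ] turn -0.0008 yaw now 14.15
```

Request:
servo_tool(plan=[{"dx": 0, "dy": 0, "dz": 0, "turn": 0, "jaw": -1}, {"dx": 0, "dy": 0, "dz": 0, "turn": 0, "jaw": -1}, {"dx": 0, "dy": 0, "dz": 0, "turn": 0, "jaw": -1}, {"dx": 0, "dy": 0, "dz": 0, "turn": 0, "jaw": -1}, {"dx": 0, "dy": 0, "dz": 0, "turn": 0, "jaw": -1}], force=50)

```text
time_s: 3.35
ee_pos: [518.3, -157.9, 51.8]
ee_rot: [1.928, 2.476, 0.002]
contact_force: [-0.7, -0.2, 7.3]
opening: 0.174
```

Request:
servo_tool(plan=[{"dx": 0, "dy": 0, "dz": 0, "turn": 0, "jaw": -1}, {"dx": 0, "dy": 0, "dz": -0.04, "turn": 0, "jaw": -1}, {"dx": 0, "dy": 0, "dz": -0.08, "turn": 0, "jaw": -1}, {"dx": 0, "dy": 0, "dz": -0.12, "turn": 0, "jaw": -1}, {"dx": 0, "dy": 0, "dz": -0.12, "turn": 0, "jaw": -1}])

```text
time_s: 3.85
ee_pos: [520.1, -158.7, 150.7]
ee_rot: [1.924, 2.471, 0.006]
contact_force: [-0.3, -0.6, -0.0]
opening: 0.173
```

```bash
python3 -c "
from h import *
go(545,142,145,14.3)"
```

```text
t 3.85 pos [ 520.1 -158.7  150.7] F [-0.3 -0.6 -0. ] op 0.173 q [ 0.07  0.56  0.29  1.85 -0.22  0.76  0.72]
[[-0.245, 0.969, 0.01], [0.97, 0.245, -0.003], [-0.005, 0.009, -1.0]]
GO [0.3568 0.1221 0.0063] turn -0.0007 yaw now 14.18
```

Request:
servo_tool(plan=[{"dx": 0.357, "dy": 0.122, "dz": 0.006, "turn": 0, "jaw": -1}, {"dx": 0.357, "dy": 0.122, "dz": 0.006, "turn": 0, "jaw": -1}, {"dx": 0.357, "dy": 0.122, "dz": 0.006, "turn": 0, "jaw": -1}, {"dx": 0.357, "dy": 0.122, "dz": 0.006, "turn": 0, "jaw": -1}, {"dx": 0.357, "dy": 0.122, "dz": 0.006, "turn": 0, "jaw": -1}])

```text
time_s: 4.35
ee_pos: [537.0, 93.7, 141.6]
ee_rot: [-1.93, -2.478, 0.001]
contact_force: [1.1, 0.3, -1.2]
opening: 0.171
```

```bash
python3 -c "
from h import *
go(545,120,130,14.3)"
```

```text
t 4.35 pos [537.   93.7 141.6] F [ 1.1  0.3 -1.2] op 0.171 q [-0.41  0.58  0.3   1.84 -0.24  0.76  0.27]
[[-0.245, 0.97, -0.001], [0.97, 0.245, -0.0], [0.0, -0.001, -1.0]]
GO [0.0294 0.0177 0.0145] turn -0.0007 yaw now 14.18
```

Request:
servo_tool(plan=[{"dx": 0.03, "dy": 0.016, "dz": 0.05, "turn": 0, "jaw": -1}, {"dx": 0.03, "dy": 0.016, "dz": 0.05, "turn": 0, "jaw": -1}, {"dx": 0.03, "dy": 0.016, "dz": 0.05, "turn": 0, "jaw": -1}, {"dx": 0.03, "dy": 0.016, "dz": 0.05, "turn": 0, "jaw": -1}])

```text
time_s: 4.75
ee_pos: [544.6, 115.8, 102.7]
ee_rot: [1.933, 2.474, -0.001]
contact_force: [1.3, -1.2, -0.7]
opening: 0.169
```

```bash
python3 -c "
from h import *
s,r=st()
grab('wrist','w3')
print(proj('w3',(545.7,143.5,32)),proj('w3',s['ee_pos']),proj('w3',np.array(s['ee_pos'])+[0,0,-40]))
crop('w3',130,90,260,195,3,'w3b')
grab('top','top1')"
```

```text
t 4.75 pos [544.6 115.8 102.7] F [ 1.3 -1.2 -0.7] op 0.169 q [-0.43  0.65  0.29  1.85 -0.27  0.69  0.25]
[[-0.242, 0.97, 0.001], [0.97, 0.242, -0.001], [-0.002, 0.001, -1.0]]
[264.98545641 173.35457407] [254.93340677 246.00581452] [255.16094866 219.03896946]
```

View pics/w3b.png

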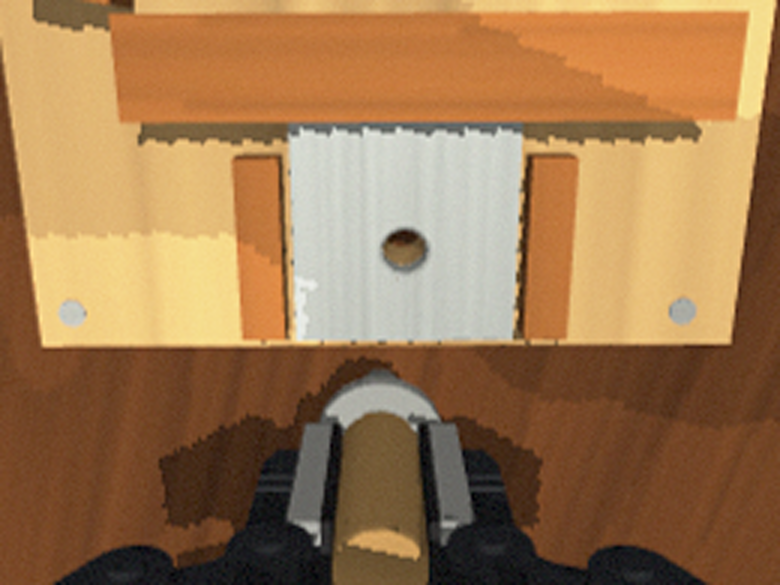

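Hole at (405,249) in the crop. The collar in hand has its side edges at x = 323 and 441 and its front edge near (381,384).

```bash
python3 -c "
from h import *
W=lambda u,v,z: px('w3',130+(u+.5)/3-.5,90+(v+.5)/3-.5,z)
T=np.array([544.6,115.8,102.7]); zc=T[2]-7.8
ax=np.array([-.243,.97,0]); ay=np.array([.97,.243,0])
f=W(381,384,zc); l=W(323,418,zc); r=W(441,418,zc)
for n,p in (('front-13',f-13*ax),('l',l),('r',r),('mid',(l+r)/2),('hole',W(405,249,32))): print(n,p.round(1),'toolxy',((p-T)@ax).round(1),((p-T)@ay).round(1))
st()
p=load('top1')['p']; crop('top1',70,140,80,60,10,'t1b')
print([(proj('top1',q)-[70,140])*10 for q in [(544.6,115.8,127),(545.7,143.5,32),(543.8,138.9,32)]])
"
```

```text
front-13 [545.2 117.6  94.9] toolxy 1.6 1.0
l [532.5 120.3  94.9] toolxy 7.3 -10.7
r [555.5 126.   94.9] toolxy 7.2 13.1
mid [544.  123.1  94.9] toolxy 7.3 1.2
hole [545.3 144.   32. ] toolxy 27.2 7.5
t 4.85 pos [544.9 115.8 103.3] F [ 0.1  0.2 -0.4] op 0.171 q [-0.43  0.65  0.28  1.84 -0.27  0.69  0.25]
[[-0.242, 0.97, 0.002], [0.97, 0.242, -0.001], [-0.001, 0.002, -1.0]]
[array([652.26065304, 207.37432414]), array([653.31774886, 262.77002898]), array([668.64692587, 268.92561199])]
```

Request:
servo_tool(plan=[{"dx": 0.032, "dy": 0.0085, "dz": 0, "turn": 0, "jaw": -1}, {"dx": 0.032, "dy": 0.0085, "dz": 0.01, "turn": 0, "jaw": -1}, {"dx": 0.032, "dy": 0.0085, "dz": 0.02, "turn": 0, "jaw": -1}, {"dx": 0.032, "dy": 0.0085, "dz": 0.026, "turn": 0, "jaw": -1}, {"dx": 0.032, "dy": 0.0085, "dz": 0.026, "turn": 0, "jaw": -1}])

```text
time_s: 5.35
ee_pos: [543.9, 142.9, 80.5]
ee_rot: [-1.933, -2.476, 0.003]
contact_force: [0.4, 0.2, -0.8]
opening: 0.171
```

```bash
python3 -c "
from h import *
s,r=st(); p=np.array(s['ee_pos']); go(544.6+25.5*-.243+6.7*.97,115.8+25.5*.97+6.7*.243,p[2],14.36)
grab('wrist','w4'); crop('w4',130,90,260,195,3,'w4b')"
```

```text
t 5.35 pos [543.9 142.9  80.5] F [ 0.4  0.2 -0.8] op 0.171 q [-0.47  0.69  0.27  1.84 -0.29  0.65  0.22]
[[-0.243, 0.97, -0.002], [0.97, 0.243, -0.001], [-0.001, -0.002, -1.0]]
t 5.35 pos [543.9 142.9  80.5] F [ 0.4  0.2 -0.8] op 0.171 q [-0.47  0.69  0.27  1.84 -0.29  0.65  0.22]
[[-0.243, 0.97, -0.002], [0.97, 0.243, -0.001], [-0.001, -0.002, -1.0]]
GO [-0.0012  0.001  -0.    ] turn -0.0017 yaw now 14.06
```

View pics/w4b.png

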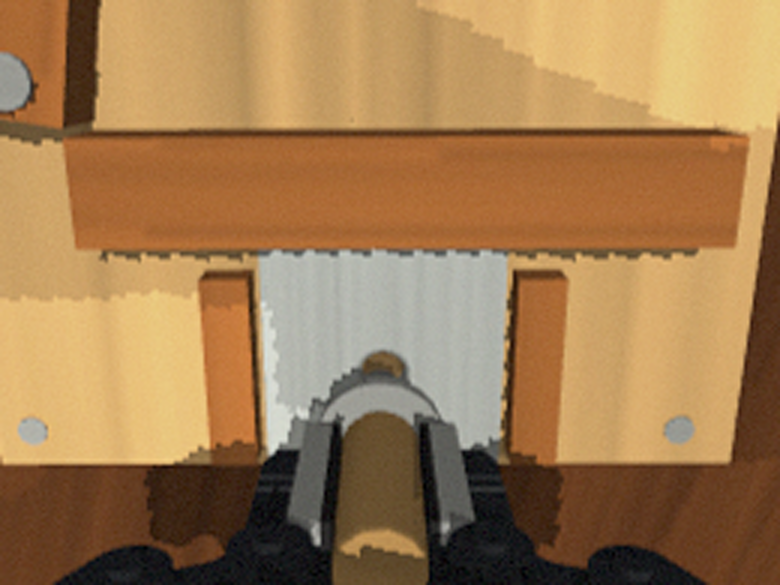

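The hole at column 384 now lines up with the collar and shank at about column 381–384. I'll descend gently.

Request:
servo_tool(plan=[{"dx": -0.001, "dy": 0.001, "dz": 0.005, "turn": -0.001, "jaw": -1}, {"dx": -0.001, "dy": 0.001, "dz": 0.01, "turn": -0.001, "jaw": -1}, {"dx": -0.001, "dy": 0.001, "dz": 0.015, "turn": -0.001, "jaw": -1}, {"dx": -0.001, "dy": 0.001, "dz": 0.018, "turn": -0.001, "jaw": -1}, {"dx": -0.001, "dy": 0.001, "dz": 0.018, "turn": -0.001, "jaw": -1}])

```text
time_s: 5.9
ee_pos: [545.2, 142.9, 66.3]
ee_rot: [1.927, 2.481, -0.003]
contact_force: [0.8, -1.5, -1.8]
opening: 0.172
```

Request:
servo_tool(plan=[{"dx": 0, "dy": 0, "dz": 0.005, "turn": 0, "jaw": -1}, {"dx": 0, "dy": 0, "dz": 0.01, "turn": 0, "jaw": -1}, {"dx": 0, "dy": 0, "dz": 0.014, "turn": 0, "jaw": -1}, {"dx": 0, "dy": 0, "dz": 0.018, "turn": 0, "jaw": -1}, {"dx": 0, "dy": 0, "dz": 0.02, "turn": 0, "jaw": -1}])

```text
time_s: 6.4
ee_pos: [545.2, 142.9, 50.5]
ee_rot: [1.927, 2.481, -0.002]
contact_force: [-1.4, -5.1, 2.7]
opening: 0.17
```

Request:
servo_tool(plan=[{"dx": 0, "dy": 0, "dz": 0, "turn": 0, "jaw": -1}])

```text
time_s: 6.5
ee_pos: [545.2, 142.9, 50.4]
ee_rot: [1.927, 2.481, -0.002]
contact_force: [-0.7, -4.2, -0.4]
opening: 0.176
```

Request:
servo_tool(plan=[{"dx": -0.001, "dy": 0, "dz": 0.0, "turn": 0, "jaw": -1}, {"dx": -0.001, "dy": 0, "dz": 0.003, "turn": 0, "jaw": -1}, {"dx": -0.001, "dy": 0, "dz": 0.006, "turn": 0, "jaw": -1}, {"dx": -0.001, "dy": 0, "dz": 0.008, "turn": 0, "jaw": -1}, {"dx": -0.001, "dy": 0, "dz": 0.008, "turn": 0, "jaw": -1}])

```text
time_s: 7.0
ee_pos: [545.4, 142.7, 44.1]
ee_rot: [-1.927, -2.481, 0.001]
contact_force: [-0.7, -5.4, 0.2]
opening: 0.172
```

Request:
servo_tool(plan=[{"dx": -0.001, "dy": 0, "dz": 0.001, "turn": 0, "jaw": -1}, {"dx": -0.001, "dy": 0, "dz": 0.002, "turn": 0, "jaw": -1}, {"dx": -0.001, "dy": 0, "dz": 0.003, "turn": 0, "jaw": -1}, {"dx": -0.001, "dy": 0, "dz": 0.003, "turn": 0, "jaw": -1}])

```text
time_s: 7.4
ee_pos: [545.5, 142.6, 43.7]
ee_rot: [-1.926, -2.481, -0.001]
contact_force: [-4.8, -4.1, 13.4]
opening: 0.174
```

Request:
servo_tool(plan=[{"dx": 0, "dy": 0, "dz": -0.002, "turn": 0, "jaw": 0}, {"dx": 0, "dy": 0, "dz": -0.002, "turn": 0, "jaw": 0}, {"dx": 0, "dy": 0, "dz": -0.002, "turn": 0, "jaw": 0}, {"dx": 0, "dy": 0, "dz": -0.06, "turn": 0, "jaw": 0}, {"dx": 0, "dy": 0, "dz": -0.12, "turn": 0, "jaw": 0}])

```text
time_s: 7.9
ee_pos: [544.6, 143.3, 137.1]
ee_rot: [-1.923, -2.48, 0.005]
contact_force: [0.8, 0.9, -0.2]
opening: 0.495
```

Request:
servo_tool(plan=[{"dx": -0.06, "dy": 0, "dz": -0.04, "turn": 0, "jaw": 0}, {"dx": -0.06, "dy": 0, "dz": -0.04, "turn": 0, "jaw": 0}])

```text
time_s: 8.1
ee_pos: [561.8, 91.2, 174.5]
ee_rot: [1.927, 2.469, 0.008]
contact_force: [0.1, -1.3, -0.3]
opening: 0.497
```

```bash
python3 -c "
from h import *
s,r=st()
grab('wrist','w5'); S=load('w5')
u,v=proj('w5',(545.5,144,80)).astype(int); print(u,v,S['d'][v,u])
for dv in range(-30,31,5): print(dv,px('w5',u,v+dv).round(1))
go(490,-329,150,24.1)
"
```

```text
t 8.1 pos [561.8  91.2 174.5] F [ 0.1 -1.3 -0.3] op 0.497 q [-0.41  0.56  0.33  1.75 -0.23  0.85  0.26]
[[-0.243, 0.97, 0.011], [0.97, 0.243, -0.002], [-0.005, 0.01, -1.0]]
250 133 232.71274
-30 [538.3 168.4  32.1]
-25 [539.5 163.8  31.9]
-20 [540.6 159.2  30.9]
-15 [541.7 154.7  36. ]
-10 [542.9 150.6  47. ]
-5 [543.7 148.7  80.9]
0 [544.7 144.5  79.1]
5 [545.7 140.4  79.1]
10 [546.7 136.3  79.2]
15 [548.9 125.1  31.6]
20 [550.1 120.2  32.6]
25 [552.3 109.3   1.1]
30 [ 5.538e+02  1.033e+02 -2.000e-01]
t 8.15 pos [560.7  91.9 173.1] F [ 0.3 -1.3  1. ] op 0.497 q [-0.41  0.57  0.33  1.75 -0.23  0.85  0.26]
[[-0.242, 0.97, 0.008], [0.97, 0.242, -0.001], [-0.003, 0.007, -1.0]]
GO [-0.4889 -0.2134  0.0289] turn -0.056 yaw now 14.03
```

Request:
servo_tool(plan=[{"dx": -0.489, "dy": -0.213, "dz": 0.01, "turn": -0.056, "jaw": 0}, {"dx": -0.489, "dy": -0.213, "dz": 0.01, "turn": -0.056, "jaw": 0}, {"dx": -0.489, "dy": -0.213, "dz": 0.01, "turn": -0.056, "jaw": 0}, {"dx": -0.489, "dy": -0.213, "dz": 0.01, "turn": -0.056, "jaw": 0}, {"dx": -0.489, "dy": -0.213, "dz": 0.01, "turn": -0.056, "jaw": 0}])

```text
time_s: 8.65
ee_pos: [517.4, -150.8, 164.1]
ee_rot: [-1.697, -2.641, -0.001]
contact_force: [-0.3, 0.0, 0.3]
opening: 0.502
```

```bash
python3 -c "
from h import *
go(492,-355,180,24.1)
"
```

```text
t 8.65 pos [ 517.4 -150.8  164.1] F [-0.3  0.   0.3] op 0.502 q [ 0.07  0.53  0.26  1.83 -0.19  0.8   0.86]
[[-0.416, 0.91, -0.001], [0.91, 0.416, 0.002], [0.002, -0.0, -1.0]]
GO [-0.2189 -0.135  -0.0204] turn 0.0025 yaw now 24.55
```

Request:
servo_tool(plan=[{"dx": -0.231, "dy": -0.124, "dz": -0.02, "turn": 0.002, "jaw": 0}, {"dx": -0.231, "dy": -0.124, "dz": -0.02, "turn": 0.002, "jaw": 0}, {"dx": -0.231, "dy": -0.124, "dz": -0.02, "turn": 0.002, "jaw": 0}, {"dx": -0.231, "dy": -0.124, "dz": -0.02, "turn": 0.002, "jaw": 0}, {"dx": -0.231, "dy": -0.124, "dz": -0.02, "turn": 0.002, "jaw": 0}])

```text
time_s: 9.15
ee_pos: [501.4, -367.4, 180.6]
ee_rot: [1.72, 2.627, -0.008]
contact_force: [-0.9, 0.3, -0.1]
opening: 0.5
```

Request:
servo_tool(plan=[{"dx": 0, "dy": 0, "dz": 0, "turn": 0, "jaw": 0}, {"dx": 0, "dy": 0, "dz": 0, "turn": 0, "jaw": 0}])

```text
time_s: 9.35
ee_pos: [504.8, -357.2, 179.9]
ee_rot: [-1.704, -2.636, -0.004]
contact_force: [0.2, 0.6, 0.1]
opening: 0.501
```

```bash
python3 -c "
from h import *
go(492,-328,80,24.1)
grab('wrist','w6'); print(proj('w6',(492,-328,54)))
crop('w6',0,0,512,384,1.55,'w6b')
"
```

```text
t 9.35 pos [ 504.8 -357.2  179.9] F [0.2 0.6 0.1] op 0.501 q [ 0.43  0.63  0.26  1.59 -0.19  0.95  1.17]
[[-0.41, 0.912, -0.001], [0.912, 0.41, 0.004], [0.004, 0.001, -1.0]]
GO [0.0393 0.0002 0.1251] turn 0.0007 yaw now 24.22
[255.6185573  155.61618667]
```

View pics/w6b.png

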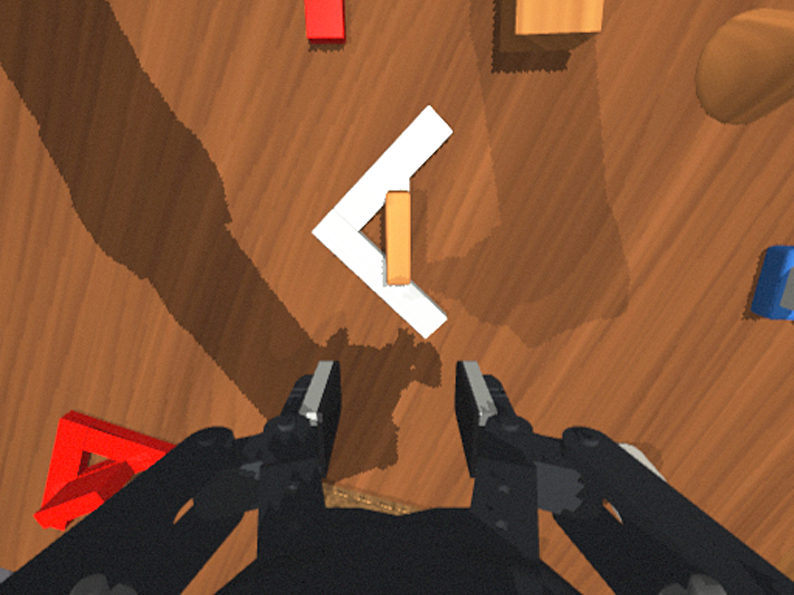

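The silver square's heel is at (313,233), its leg ends are at (429,105)/(453,131) and (427,339)/(448,318), and the handle's top is centred at (398,238), lined up with the jaws.

```bash
python3 -c "
from h import *
W=lambda u,v,z: px('w6',(u+.5)/1.55-.5,(v+.5)/1.55-.5,z)
th,M,t=fit([(0,0),(0,120),(24,120),(120,0),(120,24)],[W(313,233,14),W(429,105,14),W(453,131,14),W(427,339,14),W(448,318,14)])
print('grip',M@[45,45]+t)
h=[W(*c,54) for c in [(386,192),(409,192),(411,284),(387,284)]]; print('handle',np.mean(h,0),'yaw of long',[np.degrees(np.arctan2(*(b-a)[1::-1])) for a,b in [(h[3],h[0]),(h[2],h[1])]])
g=np.mean(h,0)-2*np.array([-.41,.91,0]); print(g); go(g[0],g[1],90,45+np.degrees(th))
"
```

```text
yaw -0.3497 deg -20.03 t [ 435.5 -353.7] res [[-1.0, -0.3], [-0.3, 0.4], [0.4, 0.1], [-0.0, -0.1], [0.9, -0.1]]
grip [ 493.23979254 -326.88192379]
handle [ 492.52166614 -326.36960907   54.        ] yaw of long [np.float64(114.40404574203798), np.float64(115.97525980200136)]
[ 493.34166614 -328.18960907   54.        ]
t 9.4 pos [ 505.2 -356.6  180.2] F [0.7 1.2 1.3] op 0.503 q [ 0.43  0.63  0.26  1.59 -0.19  0.95  1.17]
[[-0.412, 0.911, -0.001], [0.911, 0.412, 0.004], [0.004, 0.001, -1.0]]
GO [0.038  0.001  0.1129] turn -0.0037 yaw now 24.3
```

Request:
servo_tool(plan=[{"dx": 0.038, "dy": 0.001, "dz": 0.04, "turn": -0.004, "jaw": 0}, {"dx": 0.038, "dy": 0.001, "dz": 0.08, "turn": -0.004, "jaw": 0}, {"dx": 0.038, "dy": 0.001, "dz": 0.12, "turn": -0.004, "jaw": 0}, {"dx": 0.038, "dy": 0.001, "dz": 0.15, "turn": -0.004, "jaw": 0}, {"dx": 0.038, "dy": 0.001, "dz": 0.15, "turn": -0.004, "jaw": 0}])

```text
time_s: 9.9
ee_pos: [491.2, -327.1, 57.9]
ee_rot: [-1.682, -2.643, -0.003]
contact_force: [-0.2, 0.7, -0.5]
opening: 0.498
```

```bash
python3 -c "
from h import *
go(493.3,-328.5,21.5,25)
"
```

```text
t 9.9 pos [ 491.2 -327.1   57.9] F [-0.2  0.7 -0.5] op 0.498 q [ 0.43  0.75  0.2   1.77 -0.23  0.66  1.2 ]
[[-0.423, 0.906, -0.006], [0.906, 0.423, 0.006], [0.009, -0.003, -1.0]]
GO [-0.003   0.0018  0.0455] turn 0.0002 yaw now 25.03
```

Request:
servo_tool(plan=[{"dx": -0.002, "dy": 0.002, "dz": 0.015, "turn": 0, "jaw": 0}, {"dx": -0.002, "dy": 0.002, "dz": 0.03, "turn": 0, "jaw": 0}, {"dx": -0.002, "dy": 0.002, "dz": 0.046, "turn": 0, "jaw": 0}, {"dx": -0.002, "dy": 0.002, "dz": 0.046, "turn": 0, "jaw": 0}, {"dx": -0.002, "dy": 0.002, "dz": 0.046, "turn": 0, "jaw": 0}])

```text
time_s: 10.4
ee_pos: [494.3, -332.9, 24.4]
ee_rot: [-1.693, -2.646, 0.0]
contact_force: [0.5, 0.4, 1.6]
opening: 0.5
```

Request:
servo_tool(plan=[{"dx": 0, "dy": 0, "dz": 0, "turn": 0, "jaw": -1}, {"dx": 0, "dy": 0, "dz": 0, "turn": 0, "jaw": -1}, {"dx": 0, "dy": 0, "dz": 0, "turn": 0, "jaw": -1}, {"dx": 0, "dy": 0, "dz": 0, "turn": 0, "jaw": -1}, {"dx": 0, "dy": 0, "dz": 0, "turn": 0, "jaw": -1}], force=80)

```text
time_s: 10.9
ee_pos: [494.9, -333.3, 25.3]
ee_rot: [1.692, 2.645, -0.0]
contact_force: [-0.3, 0.3, 6.2]
opening: 0.175
```

```bash
python3 -c "
from h import *
st()
"
```

```text
t 10.9 pos [ 494.9 -333.3   25.3] F [-0.3  0.3  6.2] op 0.175 q [ 0.44  0.8   0.19  1.77 -0.24  0.59  1.21]
[[-0.419, 0.908, 0.001], [0.908, 0.419, -0.001], [-0.001, 0.001, -1.0]]
```

Request:
servo_tool(plan=[{"dx": 0, "dy": 0, "dz": -0.03, "turn": 0, "jaw": -1}, {"dx": 0, "dy": 0, "dz": -0.07, "turn": 0, "jaw": -1}, {"dx": 0, "dy": 0, "dz": -0.11, "turn": 0, "jaw": -1}, {"dx": 0, "dy": 0, "dz": -0.15, "turn": 0, "jaw": -1}, {"dx": 0, "dy": 0, "dz": -0.15, "turn": 0, "jaw": -1}])

```text
time_s: 11.4
ee_pos: [496.7, -334.6, 148.6]
ee_rot: [1.688, 2.639, -0.0]
contact_force: [0.8, -0.8, -1.5]
opening: 0.171
```

```bash
python3 -c "
from h import *
go(526,255,140,59.4)
"
```

```text
t 11.4 pos [ 496.7 -334.6  148.6] F [ 0.8 -0.8 -1.5] op 0.171 q [ 0.4   0.63  0.25  1.69 -0.2   0.84  1.17]
[[-0.42, 0.908, 0.007], [0.908, 0.42, -0.005], [-0.008, 0.005, -1.0]]
GO [0.6536 0.3424 0.0073] turn -0.1922 yaw now 24.81
```

Request:
servo_tool(plan=[{"dx": 0.654, "dy": 0.342, "dz": 0.0, "turn": -0.08, "jaw": -1}, {"dx": 0.654, "dy": 0.342, "dz": 0.0, "turn": -0.08, "jaw": -1}, {"dx": 0.654, "dy": 0.342, "dz": 0.0, "turn": -0.08, "jaw": -1}, {"dx": 0.654, "dy": 0.342, "dz": 0.0, "turn": -0.08, "jaw": -1}, {"dx": 0.654, "dy": 0.342, "dz": 0.0, "turn": -0.08, "jaw": -1}])

```text
time_s: 11.9
ee_pos: [505.4, -80.9, 143.1]
ee_rot: [-1.346, -2.835, 0.001]
contact_force: [0.9, 0.3, -2.0]
opening: 0.17
```

```bash
python3 -c "
from h import *
go(526,255,140,59.4)
"
```

```text
t 11.9 pos [505.4 -80.9 143.1] F [ 0.9  0.3 -2. ] op 0.17 q [-0.02  0.52  0.19  1.93 -0.15  0.71  0.95]
[[-0.632, 0.775, -0.003], [0.775, 0.632, 0.001], [0.002, -0.002, -1.0]]
GO [0.3091 0.2853 0.004 ] turn -0.1123 yaw now 39.19
```

Request:
servo_tool(plan=[{"dx": 0.309, "dy": 0.285, "dz": 0.0, "turn": -0.112, "jaw": -1}, {"dx": 0.309, "dy": 0.285, "dz": 0.0, "turn": -0.112, "jaw": -1}, {"dx": 0.309, "dy": 0.285, "dz": 0.0, "turn": -0.112, "jaw": -1}, {"dx": 0.309, "dy": 0.285, "dz": 0.0, "turn": -0.112, "jaw": -1}, {"dx": 0.309, "dy": 0.285, "dz": 0.0, "turn": -0.112, "jaw": -1}])

```text
time_s: 12.4
ee_pos: [520.6, 168.1, 142.9]
ee_rot: [-0.829, -3.027, 0.003]
contact_force: [0.4, -0.7, -1.9]
opening: 0.177
```

```bash
python3 -c "
from h import *
go(526,255,120,59.4)
"
```

```text
t 12.4 pos [520.6 168.1 142.9] F [ 0.4 -0.7 -1.9] op 0.177 q [-0.42  0.56  0.11  1.83 -0.09  0.75  0.77]
[[-0.86, 0.51, -0.003], [0.51, 0.86, -0.001], [0.002, -0.002, -1.0]]
GO [0.0494 0.097  0.0285] turn -0.0002 yaw now 59.37
```

Request:
servo_tool(plan=[{"dx": 0.049, "dy": 0.097, "dz": 0.02, "turn": 0, "jaw": -1}, {"dx": 0.049, "dy": 0.097, "dz": 0.028, "turn": 0, "jaw": -1}, {"dx": 0.049, "dy": 0.097, "dz": 0.028, "turn": 0, "jaw": -1}, {"dx": 0.049, "dy": 0.097, "dz": 0.028, "turn": 0, "jaw": -1}, {"dx": 0.049, "dy": 0.097, "dz": 0.028, "turn": 0, "jaw": -1}])

```text
time_s: 12.9
ee_pos: [527.4, 251.0, 121.2]
ee_rot: [-0.833, -3.028, 0.005]
contact_force: [-0.3, -1.4, -2.0]
opening: 0.175
```

```bash
python3 -c "
from h import *
go(526,255,120,59.4)
grab('wrist','w7');crop('w7',0,0,512,384,1.55,'w7b')
"
```

```text
t 12.9 pos [527.4 251.  121.2] F [-0.3 -1.4 -2. ] op 0.175 q [-0.55  0.64  0.11  1.75 -0.1   0.76  0.64]
[[-0.859, 0.511, -0.002], [0.511, 0.859, -0.003], [0.0, -0.003, -1.0]]
GO [0.0041 0.0034 0.0015] turn -0.0009 yaw now 59.24
```

View pics/w7b.png

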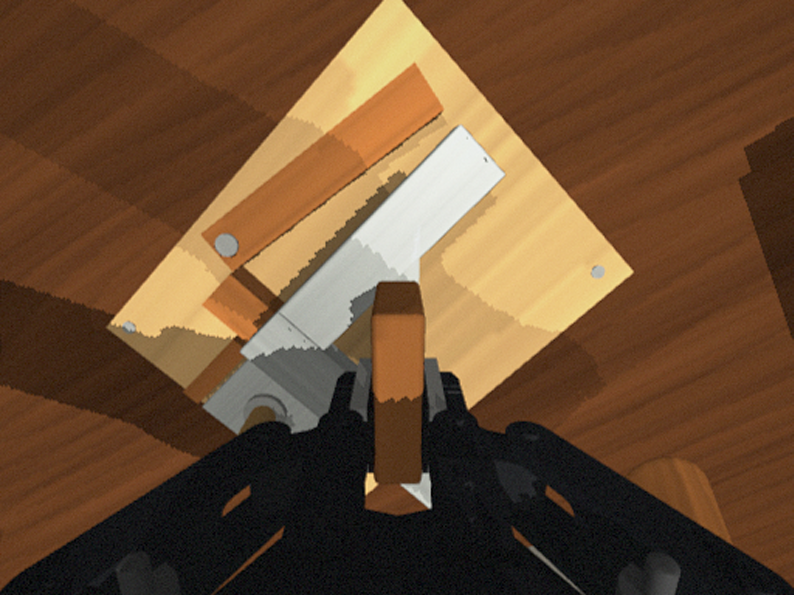

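The square is held level: its heel is at (243,354) and its y-leg end is at (459,126)/(504,174). The stile leans inward at the upper left, from (226,245) to (430,85).

```bash
python3 -c "
from h import *
W=lambda u,v,z: px('w7',(u+.5)/1.55-.5,(v+.5)/1.55-.5,z)
z=110
th,M,t=fit([(0,0),(0,120),(24,120)],[W(243,354,z),W(459,126,z),W(504,174,z)])
T=np.array([527.4,251.0])
a=np.radians(14.36);J=np.array([[np.cos(a),-np.sin(a)],[np.sin(a),np.cos(a)]]);o=np.array([463.2,184.0])
print('heel in jig',(t-o)@J, 'TCP in jig frame',(T-o)@J,'grip-TCP in jig axes',(M@[45,45]+t-T)@J)
"
```

```text
yaw 0.2652 deg 15.19 t [492.  200.2] res [[0.2, -1.4], [-0.8, 0.6], [0.6, 0.8]]
heel in jig [31.91141981  8.53322619] TCP in jig frame [78.81108316 48.98421349] grip-TCP in jig axes [-2.55823247  5.19808177]
```

Request:
servo_tool(plan=[{"dx": 0.0035, "dy": 0.0035, "dz": 0.02, "turn": 0, "jaw": -1}, {"dx": 0.0035, "dy": 0.0035, "dz": 0.04, "turn": 0, "jaw": -1}, {"dx": 0.0035, "dy": 0.0035, "dz": 0.06, "turn": 0, "jaw": -1}, {"dx": 0.0035, "dy": 0.0035, "dz": 0.075, "turn": 0, "jaw": -1}, {"dx": 0.0035, "dy": 0.0035, "dz": 0.085, "turn": 0, "jaw": -1}])

```text
time_s: 13.45
ee_pos: [526.8, 255.5, 53.4]
ee_rot: [-0.833, -3.029, 0.002]
contact_force: [-0.6, 1.1, -1.9]
opening: 0.17
```

Request:
servo_tool(plan=[{"dx": 0, "dy": 0, "dz": 0.0, "turn": 0, "jaw": -1}, {"dx": 0, "dy": 0, "dz": 0.0, "turn": 0, "jaw": -1}])

```text
time_s: 13.65
ee_pos: [527.2, 256.8, 54.5]
ee_rot: [0.831, 3.029, 0.001]
contact_force: [-0.5, 0.2, -1.6]
opening: 0.172
```

```bash
cat >> h.py <<'E'
a=np.radians(14.36);J=np.array([[np.cos(a),-np.sin(a)],[np.sin(a),np.cos(a)]]);o=np.array([463.2,184.0])
def jig():
    s,r=st(); p=np.array(s['ee_pos'][:2]); m=r.as_matrix()
    print('grip in jig',((p-o)@J+[-2.6,5.2]).round(1),'z',s['ee_pos'][2],'yaw',np.degrees(np.arctan2(m[1,1],m[0,1])).round(2)-45,'F jig',(np.array(s['contact_force'][:2])@J).round(1),'T',np.round(s['wrist_torque'],2))
E
python3 -c "
from h import *
jig()"
```

```text
t 13.65 pos [527.2 256.8  54.5] F [-0.5  0.2 -1.6] op 0.172 q [-0.55  0.74  0.1   1.79 -0.11  0.62  0.65]
[[-0.86, 0.51, 0.001], [0.51, 0.86, 0.0], [-0.0, 0.001, -1.0]]
grip in jig [77.4 59.9] z 54.51323587743928 yaw 14.329999999999998 F jig [-0.4  0.3] T [ 0.04 -0.03 -0.04]
```

Request:
servo_tool(plan=[{"dx": 0, "dy": 0, "dz": 0.004, "turn": 0, "jaw": -1}, {"dx": 0, "dy": 0, "dz": 0.0078, "turn": 0, "jaw": -1}, {"dx": -0.004, "dy": -0.004, "dz": 0.0078, "turn": 0, "jaw": -1}, {"dx": -0.008, "dy": -0.008, "dz": 0.0078, "turn": 0, "jaw": -1}, {"dx": -0.008, "dy": -0.008, "dz": 0.0078, "turn": 0, "jaw": -1}])

```text
time_s: 14.15
ee_pos: [529.6, 246.6, 48.0]
ee_rot: [0.833, 3.028, -0.001]
contact_force: [0.1, -0.6, -1.7]
opening: 0.172
```

```bash
python3 -c "
from h import *
jig()"
```

```text
t 14.15 pos [529.6 246.6  48. ] F [ 0.1 -0.6 -1.7] op 0.172 q [-0.53  0.75  0.09  1.8  -0.11  0.6   0.66]
[[-0.859, 0.511, 0.0], [0.511, 0.859, -0.001], [-0.001, -0.001, -1.0]]
grip in jig [77.2 49.4] z 48.03554940617348 yaw 14.25 F jig [-0.  -0.6] T [-0.03 -0.06 -0.02]
```

Request:
servo_tool(plan=[{"dx": 0.006, "dy": -0.006, "dz": 0, "turn": 0, "jaw": -1}, {"dx": 0.011, "dy": -0.011, "dz": 0, "turn": 0, "jaw": -1}, {"dx": 0.016, "dy": -0.016, "dz": 0, "turn": 0, "jaw": -1}, {"dx": 0.021, "dy": -0.021, "dz": 0, "turn": 0, "jaw": -1}, {"dx": 0.021, "dy": -0.021, "dz": 0, "turn": 0, "jaw": -1}])

```text
time_s: 14.65
ee_pos: [505.3, 243.0, 48.2]
ee_rot: [-0.829, -3.03, -0.001]
contact_force: [1.8, 1.7, -2.1]
opening: 0.172
```

```bash
python3 -c "
from h import *
jig()"
```

```text
t 14.65 pos [505.3 243.   48.2] F [ 1.8  1.7 -2.1] op 0.172 q [-0.54  0.72  0.09  1.86 -0.11  0.56  0.66]
[[-0.861, 0.509, -0.0], [0.509, 0.861, 0.001], [0.0, 0.001, -1.0]]
grip in jig [52.8 51.9] z 48.17236190728323 yaw 14.39 F jig [2.1 1.2] T [ 0.35 -0.38 -0.18]
```

Request:
servo_tool(plan=[{"dx": -0.002, "dy": -0.002, "dz": 0, "turn": 0, "jaw": -1}, {"dx": -0.004, "dy": -0.004, "dz": 0, "turn": 0, "jaw": -1}, {"dx": -0.005, "dy": -0.005, "dz": 0, "turn": 0, "jaw": -1}, {"dx": -0.006, "dy": -0.006, "dz": 0, "turn": 0, "jaw": -1}, {"dx": -0.006, "dy": -0.006, "dz": 0, "turn": 0, "jaw": -1}])

```text
time_s: 15.15
ee_pos: [507.9, 236.4, 48.0]
ee_rot: [0.829, 3.03, 0.002]
contact_force: [1.4, 2.7, -1.6]
opening: 0.169
```

```bash
python3 -c "
from h import *
jig()"
```

```text
t 15.15 pos [507.9 236.4  48. ] F [ 1.4  2.7 -1.6] op 0.169 q [-0.53  0.72  0.09  1.87 -0.11  0.56  0.67]
[[-0.861, 0.509, 0.001], [0.509, 0.861, 0.001], [-0.0, 0.001, -1.0]]
grip in jig [53.7 44.9] z 48.042595096697035 yaw 14.39 F jig [2.  2.2] T [ 0.69 -0.43 -0.18]
```

Request:
servo_tool(plan=[{"dx": -0.001, "dy": -0.001, "dz": 0, "turn": 0, "jaw": -1}, {"dx": -0.002, "dy": -0.002, "dz": 0, "turn": 0, "jaw": -1}, {"dx": -0.002, "dy": -0.002, "dz": 0, "turn": 0, "jaw": -1}])

```text
time_s: 15.45
ee_pos: [508.3, 234.7, 48.1]
ee_rot: [0.829, 3.03, 0.003]
contact_force: [1.8, 5.4, -2.0]
opening: 0.175
```

```bash
python3 -c "
from h import *
jig()"
```

```text
t 15.45 pos [508.3 234.7  48.1] F [ 1.8  5.4 -2. ] op 0.175 q [-0.53  0.72  0.09  1.87 -0.11  0.56  0.67]
[[-0.861, 0.509, 0.001], [0.509, 0.861, 0.002], [0.0, 0.002, -1.0]]
grip in jig [53.7 43.2] z 48.054064669343425 yaw 14.409999999999997 F jig [3.1 4.8] T [ 1.09 -0.39 -0.19]
```

Request:
servo_tool(plan=[{"dx": 0.002, "dy": -0.002, "dz": 0, "turn": 0, "jaw": -1}, {"dx": 0.004, "dy": -0.004, "dz": 0, "turn": 0, "jaw": -1}, {"dx": 0.006, "dy": -0.006, "dz": 0, "turn": 0, "jaw": -1}, {"dx": 0.006, "dy": -0.006, "dz": 0, "turn": 0, "jaw": -1}])

```text
time_s: 15.85
ee_pos: [502.6, 233.3, 48.3]
ee_rot: [0.828, 3.028, 0.004]
contact_force: [1.8, 4.3, -2.7]
opening: 0.171
```

```bash
python3 -c "
from h import *
jig()"
```

```text
t 15.85 pos [502.6 233.3  48.3] F [ 1.8  4.3 -2.7] op 0.171 q [-0.53  0.71  0.09  1.89 -0.11  0.54  0.67]
[[-0.861, 0.509, 0.003], [0.509, 0.861, 0.002], [-0.001, 0.003, -1.0]]
grip in jig [47.8 43.2] z 48.271636782463084 yaw 14.399999999999999 F jig [2.8 3.7] T [ 1.15 -0.61 -0.17]
```

Request:
servo_tool(plan=[{"dx": 0.001, "dy": -0.001, "dz": 0, "turn": 0, "jaw": -1}, {"dx": 0.002, "dy": -0.002, "dz": 0, "turn": 0, "jaw": -1}, {"dx": 0.003, "dy": -0.003, "dz": 0, "turn": 0, "jaw": -1}, {"dx": 0.003, "dy": -0.003, "dz": 0, "turn": 0, "jaw": -1}])

```text
time_s: 16.25
ee_pos: [500.5, 232.7, 48.4]
ee_rot: [0.828, 3.026, 0.007]
contact_force: [3.8, 5.5, -3.9]
opening: 0.172
```

```bash
python3 -c "
from h import *
jig()"
```

```text
t 16.25 pos [500.5 232.7  48.4] F [ 3.8  5.5 -3.9] op 0.172 q [-0.53  0.71  0.09  1.89 -0.11  0.54  0.67]
[[-0.861, 0.509, 0.005], [0.509, 0.861, 0.003], [-0.003, 0.005, -1.0]]
grip in jig [45.6 43.2] z 48.42024102760335 yaw 14.399999999999999 F jig [5.  4.4] T [ 1.28 -0.98 -0.11]
```

Request:
servo_tool(plan=[{"dx": 0.0015, "dy": -0.0015, "dz": 0.001, "turn": 0, "jaw": -1}, {"dx": 0.0015, "dy": -0.0015, "dz": 0.001, "turn": 0, "jaw": -1}, {"dx": 0.0015, "dy": -0.0015, "dz": 0.001, "turn": 0, "jaw": -1}])

```text
time_s: 16.55
ee_pos: [500.5, 232.7, 48.4]
ee_rot: [0.827, 3.023, 0.01]
contact_force: [5.2, 5.1, -0.8]
opening: 0.175
```

```bash
python3 -c "
from h import *
jig()
grab('wrist','w8'); crop('w8',60,0,266,200,3,'w8b')"
```

```text
t 16.55 pos [500.5 232.7  48.4] F [ 5.2  5.1 -0.8] op 0.175 q [-0.53  0.71  0.09  1.9  -0.11  0.53  0.67]
[[-0.861, 0.509, 0.009], [0.509, 0.861, 0.004], [-0.005, 0.008, -1.0]]
grip in jig [45.6 43.1] z 48.40717076219461 yaw 14.39 F jig [6.3 3.7] T [ 1.25 -1.19 -0.14]
```

View pics/w8b.png

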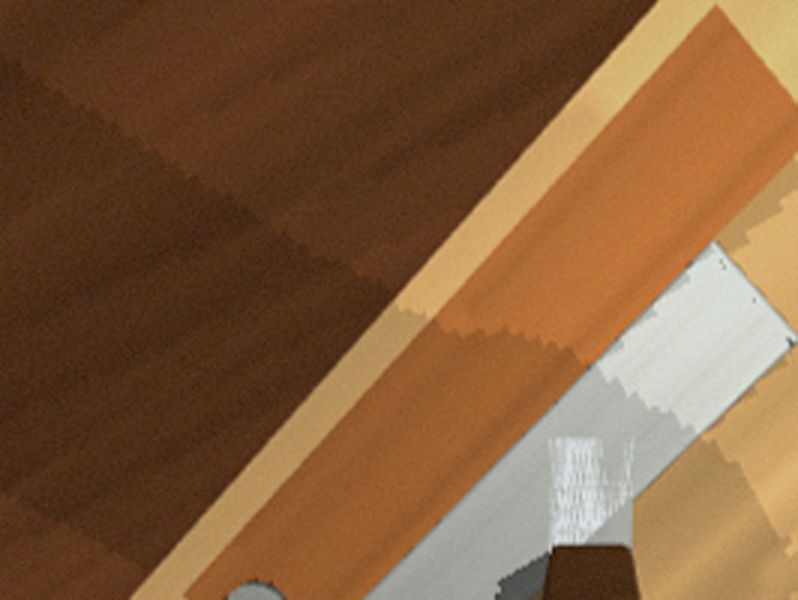

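The stile now lies flush along the square's outer face, from (365,598) to (715,245) in the crop. x no longer advances under more push, so it has bottomed out. I'll ease the push slightly to reduce the tool tilt.

Request:
servo_tool(plan=[{"dx": -0.0012, "dy": 0.0012, "dz": 0, "turn": 0, "jaw": -1}, {"dx": -0.0012, "dy": 0.0012, "dz": 0, "turn": 0, "jaw": -1}, {"dx": -0.0012, "dy": 0.0012, "dz": 0, "turn": 0, "jaw": -1}, {"dx": -0.0012, "dy": 0.0012, "dz": 0, "turn": 0, "jaw": -1}])

```text
time_s: 17.0
ee_pos: [500.6, 232.7, 48.3]
ee_rot: [0.828, 3.026, 0.007]
contact_force: [4.1, 5.4, -0.0]
opening: 0.17
```

```bash
python3 -c "
from h import *
jig(); jig()
grab('top','top2'); crop('top2',50,120,100,75,8,'t2b')
grab('scene','sc2'); print([proj('sc2',p) for p in [(461,182,42),(545,142,80)]])
a=cv2.imread('pics/t2b.png');u,v=proj('sc2',(500,200,40)).astype(int); u0,v0=max(u-50,0),max(v-38,0)
b=cv2.resize(load('sc2')['p'][v0:v0+75,u0:u0+100,::-1],None,fx=5,fy=5,interpolation=cv2.INTER_CUBIC)
a=cv2.resize(a,(400,300)); b=cv2.resize(b,(400,300)); cv2.imwrite('pics/fin.png',np.vstack([cv2.resize(np.hstack([a,b]),(800,300))]))
jig()"
```

```text
t 17.0 pos [500.6 232.7  48.3] F [ 4.1  5.4 -0. ] op 0.17 q [-0.53  0.71  0.09  1.89 -0.11  0.53  0.67]
[[-0.861, 0.509, 0.006], [0.509, 0.861, 0.003], [-0.003, 0.006, -1.0]]
grip in jig [45.7 43.1] z 48.266791613717906 yaw 14.399999999999999 F jig [5.3 4.2] T [ 1.19 -0.82 -0.2 ]
t 17.0 pos [500.6 232.7  48.3] F [ 4.1  5.4 -0. ] op 0.17 q [-0.53  0.71  0.09  1.89 -0.11  0.53  0.67]
[[-0.861, 0.509, 0.006], [0.509, 0.861, 0.003], [-0.003, 0.006, -1.0]]
grip in jig [45.7 43.1] z 48.266791613717906 yaw 14.399999999999999 F jig [5.3 4.2] T [ 1.19 -0.82 -0.2 ]
[array([382.94461232, 286.52383815]), array([347.8331539 , 287.76349073])]
t 17.1 pos [500.6 232.7  48.2] F [3.4 6.  1.6] op 0.167 q [-0.53  0.71  0.09  1.89 -0.11  0.53  0.67]
[[-0.861, 0.509, 0.006], [0.509, 0.861, 0.003], [-0.003, 0.006, -1.0]]
grip in jig [45.7 43.1] z 48.23860401573323 yaw 14.39 F jig [4.8 5. ] T [ 1.17 -0.8  -0.14]
```

View pics/fin.png

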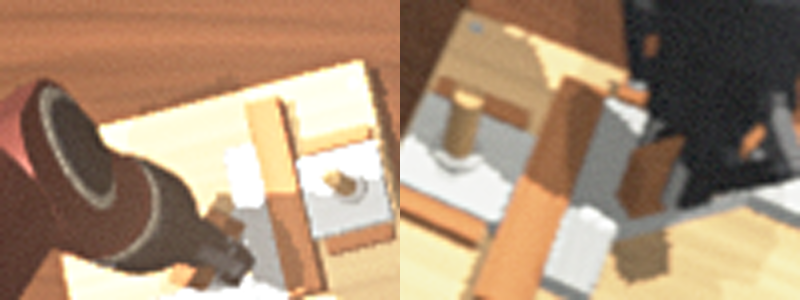

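```bash
python3 -c "
from h import *
W=lambda u,v,z: px('w8',60+(u+.5)/3-.5,(v+.5)/3-.5,z)
an=lambda p,q:np.degrees(np.arctan2(*(q-p)[1::-1]))-90
print('board',an(W(132,598,22),W(655,0,22)),'stile out',an(W(187,598,42),W(715,5,42)),'stile inner',an(W(590,370,42),W(798,155,42)),'square outer',an(W(372,598,36),W(715,245,36)))
jig()"
```

```text
board 14.496710236866079 stile out 14.645729009460396 stile inner 14.468264205377452 square outer 14.380374900620708
t 17.1 pos [500.6 232.7  48.2] F [3.4 6.  1.6] op 0.167 q [-0.53  0.71  0.09  1.89 -0.11  0.53  0.67]
[[-0.861, 0.509, 0.006], [0.509, 0.861, 0.003], [-0.003, 0.006, -1.0]]
grip in jig [45.7 43.1] z 48.23860401573323 yaw 14.39 F jig [4.8 5. ] T [ 1.17 -0.8  -0.14]
```

The board, stile and square angles agree to within about 0.3°, and the forces are steady and gentle, so I'm handing in.

```bash
python3 -c "
from h import *
print(ctrl.finish_job()); jig()"
```

```text
the job is handed in; nothing more can be done
None
the job is handed in; nothing more can be done
```

I pinned the rail, then pressed the silver square into the corner and handed the job in at about 17 s, still gripping it. The hand-in gave no verdict, and the state could not be read afterwards.

- **Pin:** it went fully home. Its collar met the tongue at the expected height with 13 N of push. After release, depth showed the knob top at about 79–80 mm, against 80 mm expected.
- **Square:** it sits flat, its underside about 1 mm above or touching the board. It pushes with about 5 N on the rail and 5 N on the side strip, and pushing harder on the strip moved it no further.
- **Angles:** board 14.5°, strip 14.5–14.6°, square 14.4°, gripper 14.4°, so the corner is square to about 0.3°.

**Disagreements and limits:**
- The top and wrist cameras disagreed by about 4–5 mm in y, so I worked in the wrist camera's readings and confirmed by contact.
- By that reading the square's grip point ended at (45.7, 43.1) mm, against (45, 45) nominal.
- The tool is tilted about 0.007 rad under the push.
- I judged the contact with the rail from force and torque and a coarse picture, because the gripper hid it from the wrist camera.

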